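# Set the length gauge to a pipe union and clamp it

### The arm

A 7-joint arm with a two-finger parallel gripper is mounted at the origin on the work surface. World frame = base frame: x ahead of the robot, y to its left, z up, the work surface at z = 0. Lengths are in m, angles in rad, forces in N, time in s.
With the tool pointing down it reaches from about 0.425 to 0.875 m from the base axis. Payload 8.4 kg.
Tool frame: the origin (TCP) lies on the centre line of the jaws, within the pads' length; the fingertips stand 19 mm ahead of it and the grasp point (between the pads) is the TCP; y points along the fingers, z is the direction in which the jaws open and shut, and the axes are right-handed (so a half turn about y gives the same grasp; the last joint's range is limited). The gripper opens to 87 mm and grips with 3 to 60 N. Pads are 19 mm wide; open, the fingers measure 117 mm over their backs; the gripper's body (75 mm by 190 mm) begins 51 mm behind the grasp point.
Start: joints at [-1.202, 0.333, 0.04, 1.465, -0.013, 1.343, -0.059], TCP at [0.293, 0.58, 0.202] pointing down, gripper open.
Joint ranges: [-2.58, 2.58], [-0.38, 2.09], [-1.3, 1.39], [0.25, 2.4], [-1.5, 4.64], [0.08, 2.09], [-2.65, 2.65]. Speed limits (rad/s): [2.22, 2.22, 2.79, 2.79, 3.14, 3.14, 3.14].

### API

Orientations are given as a rotation vector (axis times angle).
In Python, from workcell import ctrl gives the robot as it stands. The module is installed in compiled form; this text tells all that it offers.
- The arm moves only by the tool drive_tool, never from a script. Its argument "commands" is a list of rows, each a list of 5 numbers: the shift along the tool's x, y, z in cm, then the turn about the tool's y in rad, then the opening, from 0 (shut) to 1 (fully open). A call has 1 to 20 rows; each row shifts and turns the commanded pose from where the row before left it, along the tool's axes as they then stand; what a row does not reach is not made up. A row lasts 1/12 s, in which the tool goes at most 41.7 mm and 7.16 degrees, less where a joint would pass 70% of its speed; a pose out of reach is approached as far as the arm can. A call is refused whole if a number of a shift passes 4.17 or a number of a turn 0.125, either way. A call with a gripper value outside its range is refused whole. The fingers move at their own pace and stop on an object; "squeeze" is the grip in N (left out, the last holds). Time passes only in rows, so rows that do not move let the fingers close. It gives the time, the measured TCP pose, the force and the opening at its end, in the units of the state.
- ctrl.get_state(): the state, without advancing time (a new reading comes with each control period).
- ctrl.get_image(name): name is "side" or "top" or "wrist"; returns the picture (420x560x3 uint8, red, green, blue); there is no depth.
- ctrl.get_calibration(name): a dict with "fx", "fy", "cx", "cy" (pixels), "rvec" (rotation vector, rad) and "tvec" (3), from world to camera coordinates, as OpenCV has them; the wrist camera has in their place "mount" (4x4, takes a point from camera to tool coordinates, whose origin is the TCP and whose axes are the tool frame's). Camera axes: x right, y down, z forward; pixel columns grow to the right and rows downward; lengths in m; the calibration is good to about 2 mm. The wrist camera is an equidistant fisheye: a pixel r from the principal point sees the ray r / f radians off the axis. A picture is of the moment at which its call begins: read the wrist's pose just before it. get_calibration takes no time and is no camera call.
- ctrl.hand_in(): hands the job in, once; it reports no verdict.
The state is a dict: "clock": time; "joints": joint angles; "joint_vel": joint speeds; "effort": joint torques, N m; "position": TCP position; "orientation": TCP orientation; "ft_force": force on the tool from outside, world axes, zero at the start; "moment": the same for the moment, N m; "finger_gap": finger opening in m.
Only numpy, scipy, OpenCV 4.12 (cv2) and the standard library are available. Lean on these libraries where they do the work, as an engineer would, in place of code of your own. Each camera call takes 0.05 s, during which the arm holds its last target. There are 200 camera calls.

### The job

Set the length gauge to the longer of the two pipe unions. Loosen the clamp knob, move the sliding stop out of the way, lay the long union lengthwise on the gauge's bed, and bring the sliding stop up so that the union lies flat with both its ends touching, between the fixed end stop and the sliding stop; then turn the knob fully tight and let go. Leave the other loose pieces on the bench where they are.

Things in the scene. Friction and masses are not known exactly. Their poses are not given: they have to be found in the camera images.
- jig: Length gauge fixed to the bench: plywood base x -80..90, y -170..130 mm, 12 thick. Origin on the bench surface, z up, y along the gauge. In its frame, mm: aluminium rail x -65..-25, top z 34; beside it the flat bed for the part, centre line x 30, width x -15..75, top z 20, lips 5 high along both sides; at the +y end an upright steel plate, the fixed end stop: face at y 100 looking to -y, top z 66.
- end_face (a point): Point on the fixed end stop's face, on the bed's centre line, 43 mm above the bench (jig frame x 30, y 100, z 43 mm).
- bed (a point): Point on the bed's top surface, on its centre line, midway along where the long union's place is when one end touches the fixed end stop (jig frame x 30, y 35, z 20 mm). Its axes are those of the jig.
- sliding_stop (a joint): Place of the sliding stop on the rail, m, 0 to 0.145, growing to the jig's -y, away from the end stop. Gap between the two stop faces = 0.040 + this; at the start too small for the long union. Freed, it slides with 1.5 N friction plus 8 N per m/s; clamped, it holds over 40 N. Steel block 64 (across) x 56 mm, top z 56 mm, with a 12 mm thick plate over the bed, z 28..56 mm, face to jig +y.
- slide_face (a point): Point on the sliding stop's face, on the bed's centre line, 43 mm above the bench; moves with the stop. The knob's axis is 75 mm from it towards jig -x and 28 mm towards jig -y.
- clamp_knob (a joint): Angle of the clamp knob on top of the sliding stop, rad, 0 to 1.35, about the vertical, growing counter-clockwise seen from above. 0: fully tight (starts at 0 to 0.12). Above 0.5 the stop is free; 1.35: end of travel. It turns stiffly (about 0.12 N m loose, 0.15 N m when nearly tight) and stays where it is left.
- knob_grip (a point): Point on the knob's axis at the height to grip, 82 mm above the bench. The grip is a black bar 52 mm long, 13 mm wide and 24 mm high (66 to 90 mm above the bench). The point's y axis lies along the bar, and turns with it; at 0 the bar is parallel to the jig's y. Moves with the sliding stop.
- long_union: The longer pipe union, loose: grey plastic pipe, 32 mm diameter, with a hexagon nut (46 mm across flats, 22 mm long) at each end; 130 mm over all, 86 mm bare pipe between the nuts, symmetrical, 100 to 200 g. Origin at its middle on its axis, x along the pipe. Lies on nut flats, axis 23 mm above its support. Starts left or right of the gauge, swapped at random with the short one.
- short_union: Bystander: the same kind of union but only 90 mm over all. Origin at its middle on its axis, x along the pipe.
- tee: Bystander, loose: grey pipe tee lying flat, 48 mm thick, run 100 mm along its x, branch reaching 48 mm to its y. Origin under the crossing.
- elbow: Bystander, loose: grey pipe elbow lying flat, 46 mm thick, legs of 50 mm to its x and y. Origin under the corner.
- reducer: Bystander, loose: grey reducer standing, 115 mm high, 66 mm diameter below, 48 mm above. Origin under its centre.
- coupling: Bystander, loose: short grey pipe coupling standing, 54 mm diameter, 62 mm high. Origin under its centre.
- can: Bystander, loose: closed can, 80 mm diameter, 115 mm high, standing. Origin under its centre.
Not all that is in view belongs to the job. Leave any pink look-alike of the long_union alone.

How it is judged:
On the way, in this order (a step that is already met when the one before it is completed fails the run):
1. the clamp knob is loosened (over 0.6 rad) before the sliding stop has been shifted more than 10 mm (value of joint clamp_knob above 0.6 rad and distance of slide_face from where it was at the start of the episode below 0.01 m), for 0.1 s.
2. with the knob still loose, the long union lies along the bed and the sliding stop is closed up on it (value of joint clamp_knob above 0.45 rad and value of joint sliding_stop between 0.0875 and 0.093 m and distance between long_union and bed below 0.032 m and angle between the x axis of long_union and the y axis of jig, either way round below 0.08 rad), for 0.1 s.
At the end, for the whole second after the job is handed in: The knob is tight (below 0.2 rad), the gap between the stops is the union's 130 mm (within 2.5 mm), and the long union lies flat on the bed, along it within 0.06 rad, within 15 mm of its centre line and within 3 mm of touching the end stop, at rest and released (value of joint clamp_knob below 0.2 rad and value of joint sliding_stop between 0.0875 and 0.0925 m and x of long_union in the frame of jig between 0.015 and 0.045 m and y of long_union in the frame of jig between 0.032 and 0.038 m and z of long_union in the frame of jig between 0.04 and 0.046 m and angle between the x axis of long_union and the y axis of jig, either way round below 0.06 rad and linear speed of long_union below 0.01 m/s).
It fails at once if a bystander is shifted more than 25 mm (distance of any of short_union, tee, elbow, reducer, coupling, can from where it was at the start of the episode above 0.025 m).
It also fails if it takes over 64 s, if anything falls off the work surface, if the arm or the gripper's body presses on something with over 40 N, if the wrist force passes 120 N, or if a joint passes its speed limit or range.

## Working session

There is one attempt and no reset: what is moved stays moved. The work goes in short steps, Python scripts to look and compute and a tool call to move; the robot and the scene stay as the last step left them, time stands still between calls to the robot, and variables do not carry over. Pictures are saved under pics/ and viewed, about 8 in all and at most 12, crops included, and the job is handed in when it is done.

Besides the shell and the picture viewer there is one more tool, called as name(argument=value, ...), one argument or row to a line, values as JSON. drive_tool: Moves the arm, as the interface text tells. Its arguments: {"type":"object","properties":{"commands":{"type":"array","items":{"type":"array","items":{"type":"number"}}},"squeeze":{"type":"number"}},"required":["commands"]}

```bash
mkdir -p pics; cat > h.py <<'E'
import numpy as np,cv2
from workcell import ctrl
from scipy.spatial.transform import Rotation as R
def save(n,f,crop=None,s=1):
    im=ctrl.get_image(n)[:,:,::-1]
    cv2.imwrite('pics/raw_'+f,im)
    if crop: im=im[crop[1]:crop[3],crop[0]:crop[2]]
    cv2.imwrite('pics/'+f,cv2.resize(im,None,fx=s,fy=s,interpolation=cv2.INTER_CUBIC))
def back(n,u,v,z):
    c=ctrl.get_calibration(n);Rm=R.from_rotvec(np.ravel(c['rvec'])).as_matrix();t=np.ravel(c['tvec'])
    d=Rm.T@np.array([(u-c['cx'])/c['fx'],(v-c['cy'])/c['fy'],1]);o=-Rm.T@t
    return o+d*(z-o[2])/d[2]
def proj(n,P):
    c=ctrl.get_calibration(n);K=np.array([[c['fx'],0,c['cx']],[0,c['fy'],c['cy']],[0,0,1.]])
    return cv2.projectPoints(np.float64(P).reshape(-1,3),np.ravel(c['rvec']),np.ravel(c['tvec']),K,None)[0].reshape(-1,2)
def wback(u,v,z,pos,rv):
    c=ctrl.get_calibration('wrist');a=np.array([u-c['cx'],v-c['cy']])/c['fx'];r=np.hypot(*a)
    d=np.array([*(a/max(r,1e-9)*np.sin(r)),np.cos(r)]);M=np.array(c['mount']);Rt=R.from_rotvec(rv).as_matrix()
    o=Rt@M[:3,3]+pos;d=Rt@M[:3,:3]@d
    return o+d*(z-o[2])/d[2]
def st():
    s=ctrl.get_state();Rt=R.from_rotvec(s['orientation']).as_matrix()
    print('t',s['clock'],'pos',np.round(s['position'],4),'gap',s['finger_gap'],'F',np.round(s['ft_force'],1),'\nR',np.round(Rt,3).tolist(),'j',np.round(s['joints'],2));return s
E
python3 - <<'E'
from h import *
s=st()
save('top','t0.png',s=1.4);save('side','s0.png',s=1.4)
c=ctrl.get_calibration('top');print({k:np.round(v,3) for k,v in c.items()})
print({k:np.round(v,3) for k,v in ctrl.get_calibration('wrist').items()})
E
```

```text
t 0.0 pos [0.2929 0.5797 0.2016] gap 0.08710530575882955 F [ 0.6 -0.6  1.2] 
R [[0.893, -0.001, 0.451], [-0.451, -0.001, 0.893], [0.0, -1.0, -0.002]] j [-1.2   0.33  0.04  1.47 -0.01  1.34 -0.06]
{'fx': np.float64(494.79), 'fy': np.float64(494.79), 'cx': np.float64(282.712), 'cy': np.float64(208.739), 'rvec': array([ 2.119, -2.155,  0.119]), 'tvec': array([0.033, 0.551, 1.254])}
{'fx': np.float64(325.192), 'fy': np.float64(325.192), 'cx': np.float64(279.168), 'cy': np.float64(207.253), 'mount': array([[ 0.001,  0.955,  0.295, -0.081],
       [ 0.   , -0.295,  0.955, -0.183],
       [ 1.   , -0.001, -0.001,  0.001],
       [ 0.   ,  0.   ,  0.   ,  1.   ]])}
```

View pics/t0.png

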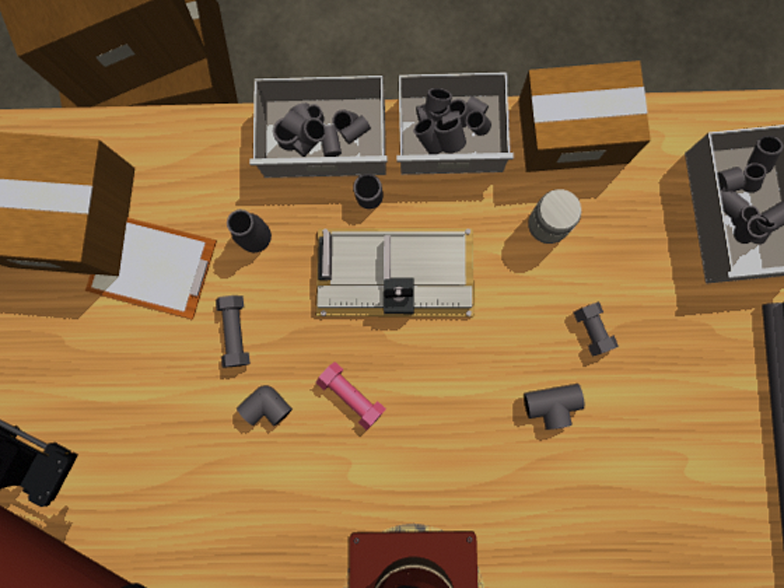

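View pics/s0.png

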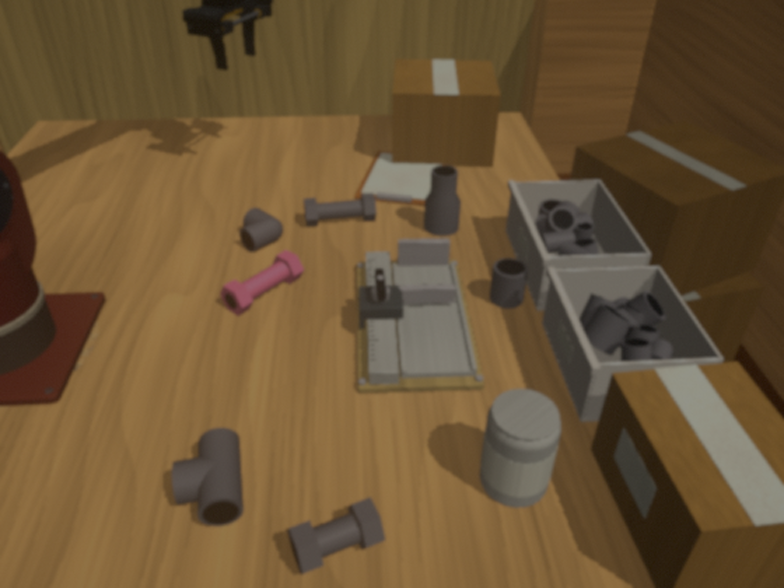

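Top view (1.4× pixels): candidates for the long union are the grey union at left (232,331), the grey union at right (596,330) and the pink look-alike (350,396). The left one is longer (about 73 px against 52), so I choose it. The gauge spans (317–473, 230–318), with the end stop at left (326,255), the sliding plate at (387,262) and the knob at (399,292).

```bash
python3 - <<'E'
import cv2
im=cv2.imread('pics/raw_t0.png')
a=im[158:233,220:345]; b=im[205:270,135:195]
a=cv2.resize(a,None,fx=6,fy=6,interpolation=3);b=cv2.resize(b,None,fx=6,fy=6,interpolation=3)
cv2.imwrite('pics/ca.png',a);cv2.imwrite('pics/cb.png',b)
E
```

```text
(no output)
```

View pics/ca.png

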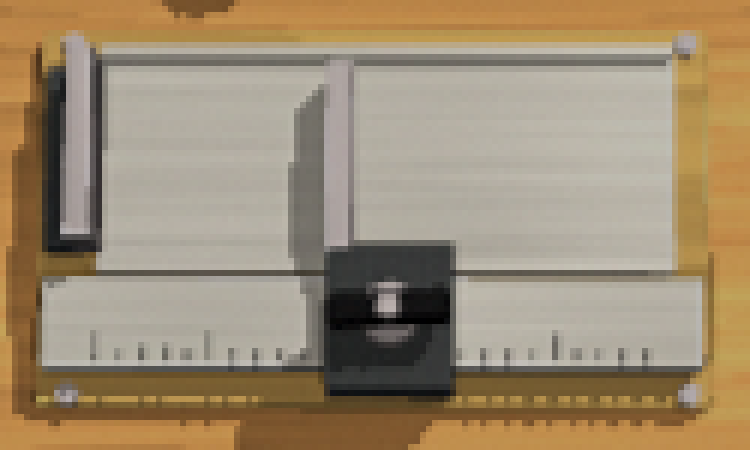

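View pics/cb.png

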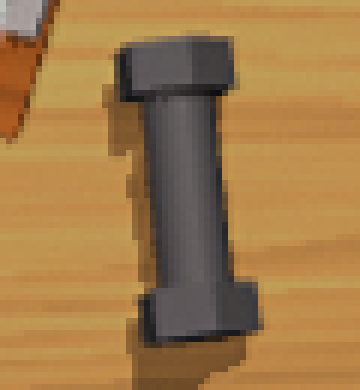

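```bash
python3 - <<'E'
from h import *
A=lambda u,v,z:back('top',220+u/6-.42,158+v/6-.42,z)
B=lambda u,v,z:back('top',135+u/6-.42,205+v/6-.42,z)
for n,u,v,z in [('TL',40,35,.012),('TR',708,33,.012),('BR',706,408,.012),('BL',33,405,.012),('railTL -25',42,277,.034),('railTR',703,278,.034),('railBL -65',42,369,.034),('railBR',703,369,.034),('stoptop face T',91,36,.066),('stop B',91,236,.066),('slide face T',325,60,.056),('slide face B',325,246,.056),('knobL',331,308,.09),('knobR',452,304,.09),('bedlip',100,45,.025),('bedlipR',672,45,.025)]:
    print(n,A(u,v,z)[:2].round(4))
for n,u,v,z in [('far outer L',122,43,.035),('farR',234,38,.035),('farmid',185,40,.046),('nearL',150,340,.035),('nearmid',208,335,.046),('nearR',262,328,.035)]:
    print(n,B(u,v,z)[:2].round(4))
E
```

```text
TL [0.682  0.1761]
TR [ 0.6764 -0.1248]
BR [ 0.5074 -0.1188]
BL [0.514  0.1791]
railTL -25 [0.568 0.172]
railTR [ 0.5621 -0.1174]
railBL -65 [0.5274 0.172 ]
railBR [ 0.5221 -0.1162]
stoptop face T [0.6683 0.1463]
stop B [0.5806 0.1464]
slide face T [0.6578 0.0455]
slide face B [0.5759 0.0465]
knobL [0.5441 0.0428]
knobR [ 0.5448 -0.0078]
bedlip [0.6737 0.1474]
bedlipR [ 0.6683 -0.1075]
far outer L [0.5502 0.3616]
farR [0.5515 0.312 ]
farmid [0.5495 0.3307]
nearL [0.42   0.3466]
nearmid [0.4213 0.3185]
nearR [0.4244 0.2978]
```

Everything agrees with the given sizes. The gauge origin is near (0.590, 0.048) with yaw ≈ -0.02, the base measures 168 × 299 mm, and the knob is at (0.545, 0.018). The chosen union measures 129 mm end to end, so it is the long one. I'll move over the knob now.

drive_tool(
  commands=[
    [2.39,0,-1.93,0,1],
    [2.39,0,-1.93,0,1],
    [2.39,0,-1.93,0,1],
    [2.39,0,-1.93,0,1],
    [2.39,0,-1.93,0,1],
    [2.39,0,-1.93,0,1],
    [2.39,0,-1.93,0,1],
    [2.39,0,-1.93,0,1],
    [2.39,0,-1.93,0,1],
    [2.39,0,-1.93,0,1],
    [2.39,0,-1.93,0,1],
    [2.39,0,-1.93,0,1],
    [2.39,0,-1.93,0,1],
    [2.39,0,-1.93,0,1],
    [2.39,0,-1.93,0,1],
    [2.39,0,-1.93,0,1],
    [2.39,0,-1.93,0,1],
    [2.39,0,-1.93,0,1],
    [2.39,0,-1.93,0,1],
    [2.39,0,-1.93,0,1],
  ],
)

```text
clock: 1.77
position: [0.5458, 0.0186, 0.2023]
orientation: [-1.54, 0.367, -0.367]
ft_force: [1.8, 1.1, 0.7]
finger_gap: 0.0867
```

drive_tool(
  commands=[
    [0,0,0,0.121,1],
    [0,0,0,0.121,1],
    [0,0,0,0.121,1],
    [0,0,0,0.121,1],
    [0,0,0,0.121,1],
    [0,0,0,0.121,1],
    [0,0,0,0.121,1],
    [0,0,0,0.121,1],
    [0,0,0,0.121,1],
    [0,0,0,0,1],
    [0,0,0,0,1],
  ],
)

```text
clock: 2.68
position: [0.5455, 0.0201, 0.2022]
orientation: [-1.218, 1.196, -1.196]
ft_force: [0.3, 0.5, -0.5]
finger_gap: 0.0871
```

```bash
python3 - <<'E'
from h import *
s=st()
save('wrist','w1.png',s=1.4)
E
```

```text
t 2.6833 pos [0.5455 0.0201 0.2022] gap 0.08713416104676552 F [ 0.3  0.5 -0.5] 
R [[0.018, -0.001, 1.0], [-1.0, -0.0, 0.018], [0.0, -1.0, -0.001]] j [-0.64  0.12  0.57  1.74 -0.07  1.29 -0.03]
```

View pics/w1.png

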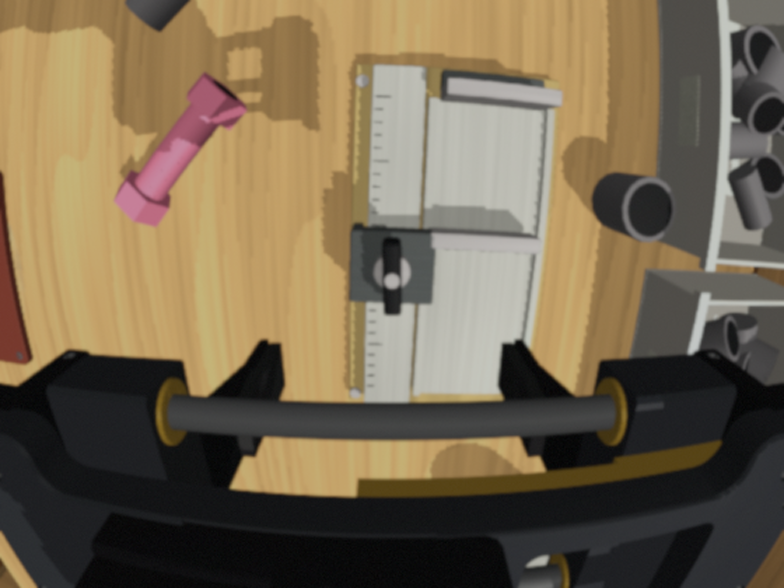

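```bash
python3 - <<'E'
from h import *
s=ctrl.get_state();p=np.array(s['position']);rv=s['orientation']
for n,u,v,z in [('knob top end',392,239,.09),('knob bot end',392.5,313,.09),('plate faceL',433,234,.056),('plate faceR',538,234,.056),('end face L',447,101,.066),('end face R',557,106,.066),('rail TL',376,66,.034),('rail BL',364,401,.034),('TR of rail',426,68,.034),('BR',411,402,.034)]:
    print(n,wback(u/1.4,v/1.4,z,p,rv)[:2].round(4))
E
```

```text
knob top end [0.5465 0.0457]
knob bot end [ 0.5478 -0.006 ]
plate faceL [0.5767 0.0437]
plate faceR [0.6573 0.0465]
end face L [0.5827 0.1401]
end face R [0.663  0.1432]
rail TL [0.5323 0.17  ]
rail BL [ 0.5245 -0.1108]
TR of rail [0.5701 0.1693]
BR [ 0.5665 -0.1111]
```

Both views put the knob at (0.546, 0.0195) with the bar almost along y. I'll descend 12 cm and grip.

drive_tool(
  commands=[
    [0,2,0.05,0,1],
    [0,2,0,0,1],
    [0,2,0,0,1],
    [0,2,0,0,1],
    [0,2,0,0,1],
    [0,1.5,0,0,1],
    [0,0.5,0,0,1],
    [0,0,0,0,0],
    [0,0,0,0,0],
    [0,0,0,0,0],
    [0,0,0,0,0],
    [0,0,0,0,0],
    [0,0,0,0,0],
    [0,0,0,0,0],
    [0,0,0,0,0],
  ],
  squeeze=40,
)

```text
clock: 3.98
position: [0.5463, 0.0201, 0.0826]
orientation: [-1.216, 1.199, -1.199]
ft_force: [-0.4, 0.1, 0.5]
finger_gap: 0.0418
```

drive_tool(
  commands=[
    [0,0,0,0,0],
    [0,0,0,0,0],
    [0,0,0,0,0],
    [0,0,0,0,0],
    [0,0,0,0,0],
    [0,0,0,0,0],
    [0,0,0,0,0],
  ],
)

```text
clock: 4.57
position: [0.5462, 0.02, 0.0825]
orientation: [-1.216, 1.199, -1.199]
ft_force: [0.5, 1.0, -0.1]
finger_gap: 0.0014
```

The fingers shut to 1.4 mm, so they missed the bar. I'll look.

```bash
python3 - <<'E'
from h import *
s=st()
save('wrist','w2.png',s=1.4);save('side','s2.png',crop=(220,140,360,290),s=3)
a=cv2.imread('pics/w2.png');b=cv2.imread('pics/s2.png')
a=cv2.resize(a,(460,345));b=cv2.resize(b,(322,345));cv2.imwrite('pics/m2.png',np.hstack([a,b]))
E
```

```text
t 4.5667 pos [0.5462 0.02   0.0825] gap 0.0013838703865702716 F [ 0.5  1.  -0.1] 
R [[0.014, -0.0, 1.0], [-1.0, -0.0, 0.014], [0.0, -1.0, -0.0]] j [-0.61  0.24  0.56  1.89 -0.15  1.05  0.03]
```

View pics/m2.png

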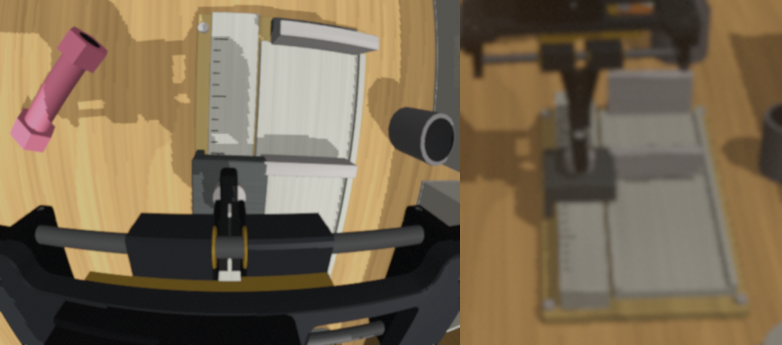

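```bash
python3 - <<'E'
import cv2,numpy as np
a=cv2.imread('pics/raw_w2.png')[170:350,210:360];b=cv2.imread('pics/raw_s2.png')[150:240,240:315]
a=cv2.resize(a,(400,480),interpolation=3);b=cv2.resize(b,(400,480),interpolation=3)
f=lambda x:np.uint8(255*(x/255.)**.5)
cv2.imwrite('pics/m3.png',f(np.hstack([a,b])))
E
```

```text
(no output)
```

View pics/m3.png

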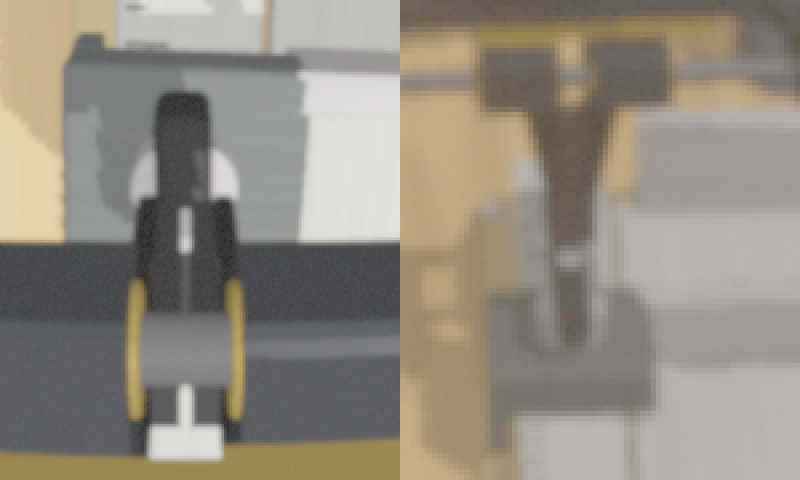

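```bash
cat >> h.py <<'E'
def wproj(P,pos,rv):
    c=ctrl.get_calibration('wrist');M=np.array(c['mount']);Rt=R.from_rotvec(rv).as_matrix()
    q=M[:3,:3].T@(Rt.T@(np.array(P)-pos)-M[:3,3]);th=np.arctan2(np.hypot(q[0],q[1]),q[2]);n=np.hypot(q[0],q[1])
    return np.array([c['cx'],c['cy']])+c['fx']*th*q[:2]/n
E
python3 - <<'E'
from h import *
s=ctrl.get_state();p=np.array(s['position']);rv=s['orientation'];Rt=R.from_rotvec(rv).as_matrix()
f=lambda P:np.round((wproj(P,p,rv)-[210,170])/np.array([150/400,180/480]))
g=lambda P:np.round((proj('side',P)[0]-[240,150])/np.array([75/400,90/480]))
for z in (.09,.085,.078,.066,.056):
    print(z,'bar ends wrist',f([.5462,.0455,z]),f([.5462,-.006,z]),'side',g([.5462,.0455,z]),g([.5462,-.006,z]),'axis',f([.5462,.0195,z]),g([.5462,.0195,z]))
for y in (.019,0,-.03):
    for x in (-.0095,.0095):print('finger',y,x,f(p+Rt@[x,y,0.001]),g(p+Rt@[x,y,0.001]))
E
```

```text
0.09 bar ends wrist [183. 108.] [180. 317.] side [166. 216.] [173. 295.] axis [182. 219.] [170. 255.]
0.085 bar ends wrist [183. 101.] [180. 306.] side [166. 226.] [173. 306.] axis [182. 210.] [170. 266.]
0.078 bar ends wrist [183.  92.] [180. 292.] side [166. 241.] [173. 321.] axis [182. 198.] [170. 280.]
0.066 bar ends wrist [183.  77.] [181. 269.] side [166. 266.] [174. 346.] axis [182. 178.] [170. 306.]
0.056 bar ends wrist [183.  67.] [181. 251.] side [166. 287.] [174. 367.] axis [182. 164.] [170. 326.]
finger 0.019 -0.0095 [186. 137.] [171. 295.]
finger 0.019 0.0095 [186. 207.] [174. 325.]
finger 0 -0.0095 [186. 165.] [171. 255.]
finger 0 0.0095 [186. 240.] [174. 285.]
finger -0.03 -0.0095 [186. 221.] [170. 190.]
finger -0.03 0.0095 [186. 305.] [174. 219.]
```

```bash
python3 - <<'E'
from h import *
for y in (.019,.01,0,-.015,-.03):
  print(y,[np.round(1.4*wproj([x,y,z],np.zeros(3),np.zeros(3))) for x in(-.0095,.0095) for z in(-.0435,.0435,.0585)])
a=cv2.imread('pics/raw_w1.png')[230:320,150:410]
cv2.imwrite('pics/w1f.png',np.uint8(255*(cv2.resize(a,(780,270),interpolation=3)/255.)**.5))
E
```

```text
0.019 [array([298., 310.]), array([481., 309.]), array([511., 309.]), array([301., 346.]), array([478., 346.]), array([508., 345.])]
0.01 [array([295., 316.]), array([484., 316.]), array([516., 316.]), array([298., 354.]), array([481., 354.]), array([512., 353.])]
0 [array([290., 324.]), array([489., 324.]), array([521., 323.]), array([294., 363.]), array([485., 363.]), array([517., 362.])]
-0.015 [array([283., 337.]), array([496., 337.]), array([531., 337.]), array([287., 378.]), array([492., 378.]), array([526., 377.])]
-0.03 [array([274., 353.]), array([504., 353.]), array([542., 352.]), array([279., 396.]), array([500., 396.]), array([535., 394.])]
```

View pics/w1f.png

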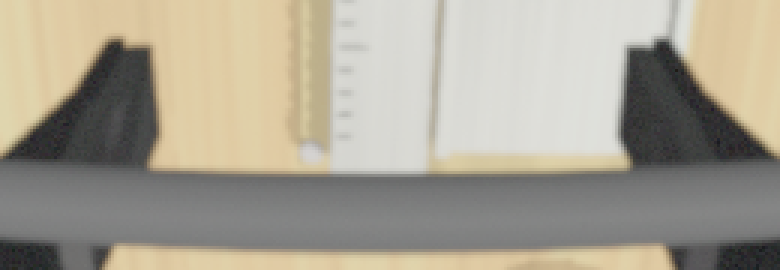

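The bar isn't where the tips are. In w1 the open fingertips appear at (282,342) and (503,342). That is about 20 mm *behind* the TCP along the tool axis, whereas the text says 19 mm ahead. The closed fingers also stopped above the bar, with the knob button visible between and beneath them. So the stated tip offset seems wrong by about 40 mm. I'll open, descend carefully while watching the force, and try the grip again.

drive_tool(
  commands=[
    [0,0,0,0,1],
    [0,0,0,0,1],
    [0,0,0,0,1],
    [0,0,0,0,1],
    [0,0,0,0,1],
    [0,0,0,0,1],
    [0,0,0,0,1],
    [0,0,0,0,1],
    [0,0.5,0,0,1],
    [0,0.5,0,0,1],
    [0,0.5,0,0,1],
    [0,0.4,0,0,1],
    [0,0.4,0,0,1],
    [0,0.4,0,0,1],
    [0,0,0,0,1],
  ],
)

```text
clock: 5.92
position: [0.5456, 0.02, 0.0545]
orientation: [-1.217, 1.2, -1.199]
ft_force: [0.2, 0.1, -0.3]
finger_gap: 0.0855
```

drive_tool(
  commands=[
    [0,0,0,0,0],
    [0,0,0,0,0],
    [0,0,0,0,0],
    [0,0,0,0,0],
    [0,0,0,0,0],
    [0,0,0,0,0],
    [0,0,0,0,0],
    [0,0,0,0,0],
    [0,0,0,0,0],
    [0,0,0,0,0],
    [0,0,0,0,0],
    [0,0,0,0,0],
    [0,0,0,0,0],
    [0,0,0,0,0],
  ],
)

```text
clock: 7.08
position: [0.546, 0.0201, 0.0555]
orientation: [-1.216, 1.199, -1.199]
ft_force: [-3.3, 0.5, 1.7]
finger_gap: 0.0122
```

Gap 12.2 mm: the bar is gripped, which confirms the tip offset. Now I'll turn it counter-clockwise.

drive_tool(
  commands=[
    [0,0,0,-0.11,0],
    [0,0,0,-0.11,0],
    [0,0,0,-0.11,0],
    [0,0,0,-0.11,0],
    [0,0,0,-0.11,0],
    [0,0,0,-0.11,0],
    [0,0,0,-0.11,0],
    [0,0,0,-0.11,0],
    [0,0,0,-0.11,0],
    [0,0,0,0,0],
    [0,0,0,0,0],
    [0,0,0,0,0],
  ],
)

```text
clock: 8.08
position: [0.544, 0.0195, 0.0553]
orientation: [-1.526, 0.448, -0.441]
ft_force: [-10.3, -2.9, 10.3]
finger_gap: 0.0128
```

```bash
python3 - <<'E'
from h import *
s=st();print(s['moment'])
E
```

```text
t 8.0833 pos [0.544  0.0195 0.0553] gap 0.012757642137638121 F [-10.3  -2.9  10.3] 
R [[0.843, -0.004, 0.537], [-0.537, -0.0, 0.843], [-0.004, -1.0, -0.003]] j [-0.46  0.26  0.4   1.91 -0.12  1.    0.99]
[-0.23789317  2.36354035  0.10461501]
```

drive_tool(
  commands=[
    [-0.1,0,-0.07,0,0],
    [0.31,0,-0.51,0,0],
    [0.31,0,-0.51,0,0],
    [0.31,0,-0.51,0,0],
    [0.31,0,-0.51,0,0],
    [0.31,0,-0.51,0,0],
    [0.31,0,-0.51,0,0],
    [0.31,0,-0.51,0,0],
    [0.31,0,-0.51,0,0],
    [0.31,0,-0.51,0,0],
    [0.31,0,-0.51,0,0],
    [0.31,0,-0.51,0,0],
    [0.31,0,-0.51,0,0],
    [0,0,0,0,0],
    [0,0,0,0,0],
  ],
)

```text
clock: 9.33
position: [0.5424, -0.0526, 0.0553]
orientation: [-1.526, 0.446, -0.443]
ft_force: [-5.3, -1.4, 4.6]
finger_gap: 0.0127
```

drive_tool(
  commands=[
    [0,0,0,0,1],
    [0,0,0,0,1],
    [0,0,0,0,1],
    [0,0,0,0,1],
    [0,0,0,0,1],
    [0,0,0,0,1],
    [0,-1,0,0,1],
    [0,-2,0,0,1],
    [0,-2,0,0,1],
    [0,-2,0,-0.111,1],
    [0,-2,0,-0.111,1],
    [0,-2,0,-0.111,1],
    [0,-2,0,-0.111,1],
    [0,-1.5,0,-0.111,1],
    [0,0,0,-0.111,1],
  ],
)

```text
clock: 10.58
position: [0.5452, -0.0519, 0.2048]
orientation: [-1.569, -0.086, 0.078]
ft_force: [-0.6, -0.2, 0.7]
finger_gap: 0.0862
```

drive_tool(
  commands=[
    [-0.15,0,3.2,0,1],
    [-0.15,0,3.2,0,1],
    [-0.15,0,3.2,0,1],
    [-0.15,0,3.2,0,1],
    [-0.15,0,3.2,0,1],
    [-0.15,0,3.2,0,1],
    [-0.15,0,3.2,0,1],
    [-0.15,0,3.2,0,1],
    [-0.15,0,3.2,0,1],
    [-0.15,0,3.2,0,1],
    [-0.15,0,3.2,0,1],
    [-0.15,0,3.2,0,1],
    [0,0,0,0,1],
    [0,0,0,0,1],
  ],
)

```text
clock: 11.75
position: [0.4866, 0.3308, 0.2008]
orientation: [-1.569, -0.081, 0.081]
ft_force: [0.7, -0.8, 0.2]
finger_gap: 0.0872
```

```bash
python3 - <<'E'
from h import *
s=st()
save('wrist','w4.png',s=1)
save('top','t4.png',crop=(220,158,345,233),s=4)
a=cv2.imread('pics/w4.png')[60:400];b=cv2.imread('pics/t4.png')
b=cv2.resize(b,(560,336));b=np.vstack([b,np.zeros((4,560,3),np.uint8)])
cv2.imwrite('pics/m4.png',np.hstack([a[:,130:500],b[:,60:490]]))
E
```

```text
t 11.75 pos [0.4866 0.3308 0.2008] gap 0.08718482918127389 F [ 0.7 -0.8  0.2] 
R [[0.995, -0.0, -0.103], [0.103, 0.0, 0.995], [-0.0, -1.0, 0.0]] j [-0.76  0.21  0.1   1.63 -0.02  1.31  1.02]
```

View pics/m4.png

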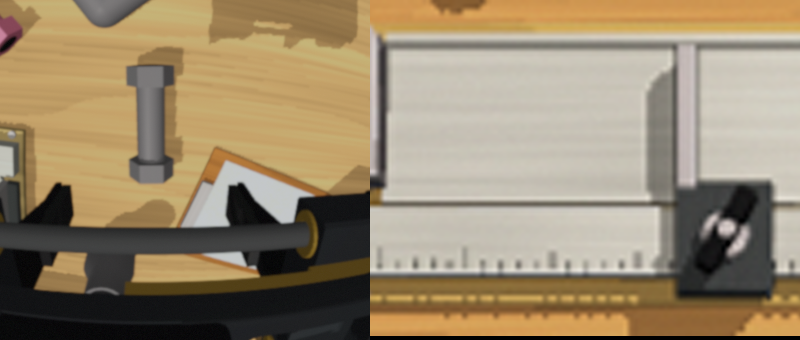

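Right panel: the knob is turned about 45–60° from its start and the sliding plate has moved well away. Left panel: the union with nuts at (150,75) and (151,170), and pipe edges at u 136–163 (top) and 138–166 (bottom). I'll measure from this.

```bash
python3 - <<'E'
from h import *
s=ctrl.get_state();p=np.array(s['position']);rv=s['orientation'];Rt=R.from_rotvec(rv).as_matrix()
W=lambda u,v,z:wback(u+130,v+60,z,p,rv)
a=W(149.5,88,.023);b=W(152,155,.023);e1=W(150,67,.046);e2=W(151,182,.046)
print(a[:2],b[:2],'width',np.linalg.norm(W(136,88,.025)-W(163,88,.025)),'yaw',np.arctan2(*(b-a)[[1,0]]),'ends',e1[:2],e2[:2],np.linalg.norm(e1-e2))
c=np.array([(e1+e2)[0]/2,0,0]);t=(c[0]-a[0])/(b[0]-a[0]);c=a+t*(b-a);c[2]=.2
print('centre',c[:2],'tool delta',Rt.T@(c-p))
# sliding stop: top view crop x4.48 offset
for u,v,z,n in [(677,45,.056,'face T'),(677,185,.056,'face B'),(726,229,.09,'knob')]:
    U=(u-370+60)/4.48+220-.4;V=v/4.48+158-.4;print(n,back('top',U,V,z)[:2])
print('knob ends',back('top',(752-310)/4.48+220,187/4.48+158,.09)[:2],back('top',(701-310)/4.48+220,272/4.48+158,.09)[:2])
E
```

```text
[0.45005878 0.32434667] [0.52775056 0.33491576] width 0.02983582438076086 yaw 0.13520875941337307 ends [0.42544412 0.32245978] [0.55219751 0.33609417] 0.12748458563612566
centre [0.48882081 0.32961981] tool delta [0.00105812 0.00086866 0.0016579 ]
face T [ 0.65605703 -0.02689408]
face B [ 0.57366517 -0.02524158]
knob [ 0.54283683 -0.05168264]
knob ends [ 0.56527603 -0.06775071] [ 0.51787459 -0.03818147]
```

drive_tool(
  commands=[
    [0.1,2,0,-0.02,1],
    [0,2.5,0,0,1],
    [0,2.5,0,0,1],
    [0,2.5,0,0,1],
    [0,2.5,0,0,1],
    [0,2.5,0,0,1],
    [0,2,0,0,1],
    [0,1.5,0,0,1],
    [0,0.8,0,0,1],
    [0,0.4,0,0,1],
    [0,0.4,0,0,1],
    [0,0,0,0,1],
  ],
)

```text
clock: 12.85
position: [0.489, 0.3285, 0.0048]
orientation: [-1.569, -0.093, 0.093]
ft_force: [0.1, -0.3, 0.1]
finger_gap: 0.0872
```

drive_tool(
  commands=[
    [0,0.3,0,0,1],
    [0,0.3,0,0,1],
    [0,0.2,0,0,1],
    [0,0,0,0,1],
  ],
)

```text
clock: 13.18
position: [0.4884, 0.3288, -0.0037]
orientation: [-1.569, -0.094, 0.094]
ft_force: [0.4, 0.4, 0.3]
finger_gap: 0.0871
```

```bash
python3 - <<'E'
from h import *
s=st()
save('side','s5.png',crop=(190,110,300,180),s=7)
E
```

```text
t 13.1833 pos [ 0.4884  0.3288 -0.0037] gap 0.08710431767454176 F [0.4 0.4 0.3] 
R [[0.993, -0.0, -0.119], [0.119, -0.0, 0.993], [-0.0, -1.0, -0.0]] j [-0.74  0.4   0.09  1.83 -0.04  0.91  1.06]
```

View pics/s5.png

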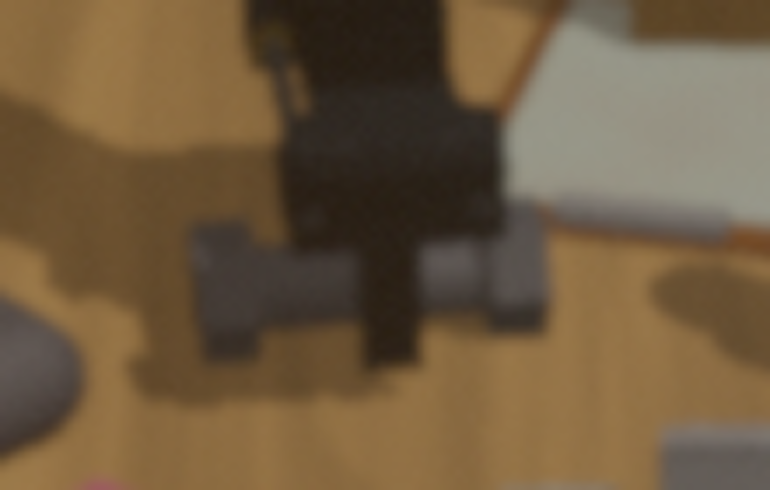

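The TCP reads z = -3.7 mm with no contact, so the stated 19 mm tip offset is definitely wrong. The near finger's tip is at crop (390,362), in the middle of the pipe; I'll get its height from this.

```bash
python3 - <<'E'
from h import *
s=ctrl.get_state();p=np.array(s['position']);Rt=R.from_rotvec(s['orientation']).as_matrix()
for y in (.02,.0,-.01,-.015,-.02,-.025,-.03):
  print(y,[np.round((proj('side',p+Rt@[0,y,z])[0]-[190,110])*7) for z in (-.0435,-.052)])
for x,z in ((-.0095,-.05),(.0095,-.05)): print(np.round((proj('side',p+Rt@[x,-.02,z])[0]-[190,110])*7))
E
```

```text
0.02 [array([394., 452.]), array([397., 464.])]
0.0 [array([392., 406.]), array([395., 418.])]
-0.01 [array([391., 383.]), array([394., 395.])]
-0.015 [array([391., 371.]), array([394., 383.])]
-0.02 [array([390., 359.]), array([393., 371.])]
-0.025 [array([390., 347.]), array([393., 359.])]
-0.03 [array([389., 336.]), array([392., 348.])]
[366. 371.]
[418. 366.]
```

Tip is about 21 mm behind the TCP, so the grasp height is TCP z + 40 mm. I'll lower 1 cm more and grip.

drive_tool(
  commands=[
    [0,0.4,0,0,1],
    [0,0.4,0,0,1],
    [0,0.2,0,0,1],
    [0,0,0,0,0],
    [0,0,0,0,0],
    [0,0,0,0,0],
    [0,0,0,0,0],
    [0,0,0,0,0],
    [0,0,0,0,0],
    [0,0,0,0,0],
    [0,0,0,0,0],
    [0,0,0,0,0],
    [0,0,0,0,0],
    [0,0,0,0,0],
  ],
  squeeze=25,
)

```text
clock: 14.4
position: [0.4885, 0.3292, -0.0134]
orientation: [-1.568, -0.094, 0.094]
ft_force: [-0.1, 1.6, 0.6]
finger_gap: 0.0311
```

drive_tool(
  commands=[
    [0,-1,0,0,0],
    [0,-2,0,0,0],
    [0,-2.5,0,0,0],
    [0,-2.5,0,0,0],
    [0,-2.5,0,0,0],
    [0,-2.5,0,0,0],
    [0,-2,0,0,0],
    [0,0,0,0,0],
  ],
)

```text
clock: 15.07
position: [0.4905, 0.33, 0.1417]
orientation: [-1.565, -0.098, 0.089]
ft_force: [1.5, 1.0, -1.5]
finger_gap: 0.0315
```

drive_tool(
  commands=[
    [1,0,-2.66,0,0],
    [1,0,-2.66,0,0],
    [1,0,-2.66,0,0],
    [1,0,-2.66,0,0],
    [1,0,-2.66,0,0],
    [1,0,-2.66,0,0],
    [1,0,-2.66,0,0],
    [1,0,-2.66,0,0],
    [1,0,-2.66,0,0],
    [1,0,-2.66,0,0],
    [0,0,0,0,0],
  ],
)

```text
clock: 15.98
position: [0.621, 0.0687, 0.1361]
orientation: [-1.573, -0.088, 0.088]
ft_force: [-0.3, -1.4, -1.0]
finger_gap: 0.0314
```

drive_tool(
  commands=[
    [0,0,0,0.114,0],
    [0,0,0,0.114,0],
    [0,0,0,0.114,0],
    [0,0,0,0.114,0],
    [0,0,0,0.114,0],
    [0,0,0,0.114,0],
    [0,0,0,0.114,0],
    [0,0,0,0.114,0],
    [0,0,0,0.114,0],
    [0,0,0,0.114,0],
    [0,0,0,0.114,0],
    [0,0,0,0.114,0],
    [0,0,0,0.114,0],
    [0,0,0,0.114,0],
    [0,0,0,0.114,0],
    [0,0,0,0,0],
    [0,0,0,0,0],
  ],
)

```text
clock: 17.4
position: [0.619, 0.0767, 0.1361]
orientation: [-1.202, 1.222, -1.221]
ft_force: [0.7, 0.7, -1.1]
finger_gap: 0.0314
```

```bash
python3 - <<'E'
from h import *
s=st()
save('wrist','w6.png',crop=(150,30,480,290),s=2.2)
E
```

```text
t 17.4 pos [0.619  0.0767 0.1361] gap 0.03135464356433169 F [ 0.7  0.7 -1.1] 
R [[-0.016, -0.001, 1.0], [-1.0, -0.0, -0.016], [0.0, -1.0, -0.001]] j [-0.62  0.35  0.53  1.64 -0.19  1.2  -0.06]
```

View pics/w6.png

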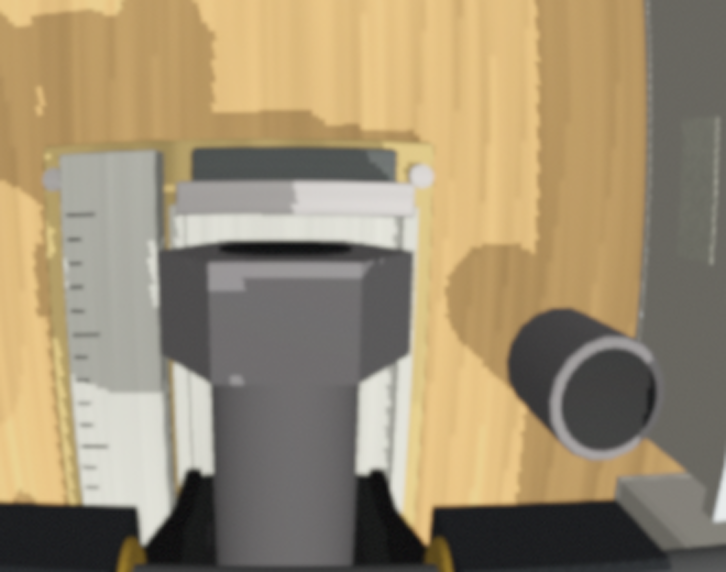

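Union is held level and symmetric in the fingers, with its far nut's top edge at crop (285,262), the end stop's top face edge at v≈213 and the bed edges at u≈172/402.

```bash
python3 - <<'E'
from h import *
s=ctrl.get_state();p=np.array(s['position']);rv=s['orientation']
W=lambda u,v,z:wback(150+u/2.2,30+v/2.2,z,p,rv)[:2].round(4)
for dz in(.0335,.0365,.0395): print('nut end',W(285,262,p[2]+dz+.023), 'nut w',W(208,300,p[2]+dz+.023)-W(362,300,p[2]+dz+.023))
print('stop face',W(180,213,.066),W(412,213,.066));print('lips z.025',W(178,400,.025),W(400,400,.025),'base',W(48,150,.012),W(433,145,.012),'coupling',)
print('rail',W(160,152,.034),W(60,155,.034))
E
```

```text
nut end [0.6209 0.1428] nut w [-0.0277  0.0005]
nut end [0.621  0.1432] nut w [-0.0269  0.0005]
nut end [0.621  0.1436] nut w [-0.0263  0.0004]
stop face [0.5841 0.146 ] [0.6661 0.1448]
lips z.025 [0.5733 0.0636] [0.6699 0.062 ] base [0.5182 0.1747] [0.6848 0.1717] coupling
rail [0.5722 0.1693] [0.5307 0.171 ]
```

drive_tool(
  commands=[
    [0.3,1,0,0,0],
    [0,2,0,0,0],
    [0,2,0,0,0],
    [0,2,0,0,0],
    [0,2,0,0,0],
    [0,1.5,0,0,0],
    [0,1,0,0,0],
    [0,0.6,0,0,0],
    [0,0.3,0,0,0],
    [0,0,0,0,0],
    [0,0,0,0,0],
  ],
)

```text
clock: 18.37
position: [0.6199, 0.0736, 0.0131]
orientation: [-1.199, 1.223, -1.224]
ft_force: [-0.1, -0.0, -0.4]
finger_gap: 0.0316
```

drive_tool(
  commands=[
    [0,0.15,0,0,0],
    [0,0.15,0,0,0],
    [0,0,0,0,0],
  ],
)

```text
clock: 18.62
position: [0.6195, 0.0737, 0.0097]
orientation: [-1.199, 1.224, -1.224]
ft_force: [-0.7, 0.5, -1.2]
finger_gap: 0.031
```

drive_tool(
  commands=[
    [0,0.15,0,0,0],
    [0,0.1,0,0,0],
    [0,0,0,0,0],
  ],
)

```text
clock: 18.87
position: [0.6192, 0.0737, 0.0067]
orientation: [-1.2, 1.224, -1.224]
ft_force: [-0.0, -1.2, -0.8]
finger_gap: 0.0313
```

drive_tool(
  commands=[
    [0,0.1,0,0,0],
    [0,0,0,0,0],
  ],
)

```text
clock: 19.03
position: [0.6194, 0.0737, 0.0065]
orientation: [-1.2, 1.224, -1.224]
ft_force: [-2.0, 0.2, 5.5]
finger_gap: 0.0312
```

Touchdown came at TCP z 6.5 mm, exactly as predicted. I'll open partly (the rail is close by), rise, and go back over the knob.

drive_tool(
  commands=[
    [0,0,0,0,0.55],
    [0,0,0,0,0.55],
    [0,0,0,0,0.55],
    [0,0,0,0,0.55],
    [0,0,0,0,0.55],
    [0,-0.5,0,0,0.55],
    [0,-1.5,0,0,0.55],
    [0,-2,0,0,0.55],
    [0,-2,0,0,1],
    [0,-2,0,0,1],
    [0,-2,0,0,1],
    [0,-1.5,0,0,1],
    [0,0,0,0,1],
  ],
)

```text
clock: 20.12
position: [0.6214, 0.0737, 0.1249]
orientation: [-1.195, 1.221, -1.225]
ft_force: [-0.3, 1.7, 0.5]
finger_gap: 0.0735
```

drive_tool(
  commands=[
    [2.55,0,-1.47,0,1],
    [2.55,0,-1.47,0,1],
    [2.55,0,-1.47,0,1],
    [2.55,0,-1.47,0,1],
    [2.55,0,-1.47,0,1],
    [0,0,0,-0.114,1],
    [0,0,0,-0.114,1],
    [0,0,0,-0.114,1],
    [0,0,0,-0.114,1],
    [0,0,0,-0.114,1],
    [0,0,0,-0.114,1],
    [0,0,0,-0.114,1],
    [0,0,0,-0.114,1],
    [0,0,0,-0.114,1],
    [0,0,0,0,1],
  ],
)

```text
clock: 21.37
position: [0.543, -0.0525, 0.1205]
orientation: [-1.526, 0.439, -0.438]
ft_force: [-0.2, 0.5, 0.6]
finger_gap: 0.0874
```

```bash
python3 - <<'E'
from h import *
s=st()
save('wrist','w7.png',crop=(150,0,510,270),s=2.2)
E
```

```text
t 21.3667 pos [ 0.543  -0.0525  0.1205] gap 0.08737486749882512 F [-0.2  0.5  0.6] 
R [[0.848, -0.001, 0.531], [-0.531, -0.0, 0.848], [-0.0, -1.0, -0.0]] j [-0.41  0.19  0.48  1.85 -0.1   1.13  1.11]
```

View pics/w7.png

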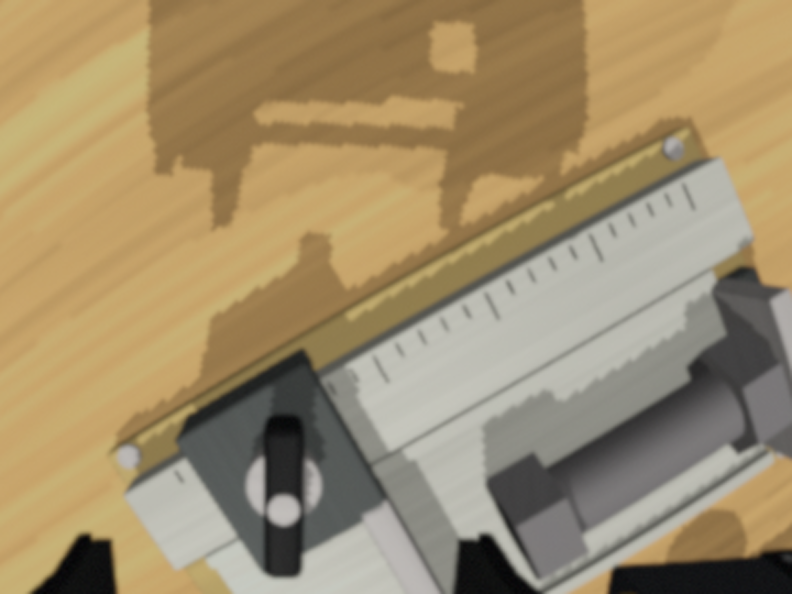

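The union lies along the bed, parallel to the rail. The bar stands exactly along the image vertical at u=284, which is the jaw centre. I'll descend and grip.

drive_tool(
  commands=[
    [0,2,0,0,1],
    [0,2,0,0,1],
    [0,1.5,0,0,1],
    [0,1,0,0,1],
    [0,0.5,0,0,1],
    [0,0,0,0,0],
    [0,0,0,0,0],
    [0,0,0,0,0],
    [0,0,0,0,0],
    [0,0,0,0,0],
    [0,0,0,0,0],
    [0,0,0,0,0],
    [0,0,0,0,0],
    [0,0,0,0,0],
    [0,0,0,0,0],
    [0,0,0,0,0],
    [0,0,0,0,0],
    [0,0,0,0,0],
  ],
  squeeze=40,
)

```text
clock: 22.92
position: [0.5431, -0.0525, 0.0509]
orientation: [-1.525, 0.443, -0.442]
ft_force: [-1.1, -0.0, 1.3]
finger_gap: 0.0123
```

drive_tool(
  commands=[
    [-0.26,0,0.43,0,0],
    [-0.26,0,0.43,0,0],
    [-0.26,0,0.43,0,0],
    [-0.26,0,0.43,0,0],
    [-0.26,0,0.43,0,0],
    [-0.26,0,0.43,0,0],
    [-0.26,0,0.43,0,0],
    [0,0,0,0,0],
    [0,0,0,0,0],
  ],
)

```text
clock: 23.67
position: [0.5439, -0.016, 0.0509]
orientation: [-1.525, 0.442, -0.441]
ft_force: [-3.3, 1.3, 1.4]
finger_gap: 0.0129
```

drive_tool(
  commands=[
    [-0.05,0,0.09,0,0],
    [-0.05,0,0.09,0,0],
    [-0.05,0,0.09,0,0],
    [-0.05,0,0.09,0,0],
    [0,0,0,0,0],
  ],
)

```text
clock: 24.08
position: [0.544, -0.0135, 0.0509]
orientation: [-1.526, 0.443, -0.442]
ft_force: [-4.9, -2.6, 3.1]
finger_gap: 0.0128
```

drive_tool(
  commands=[
    [-0.05,0,0.09,0,0],
    [0,0,0,0,0],
  ],
)

```text
clock: 24.25
position: [0.5441, -0.0125, 0.0509]
orientation: [-1.526, 0.443, -0.443]
ft_force: [-5.1, -2.1, 3.1]
finger_gap: 0.0128
```

drive_tool(
  commands=[
    [-0.05,0,0.09,0,0],
    [0,0,0,0,0],
  ],
)

```text
clock: 24.42
position: [0.5441, -0.0114, 0.0509]
orientation: [-1.526, 0.443, -0.442]
ft_force: [-4.5, -1.9, 2.7]
finger_gap: 0.0128
```

drive_tool(
  commands=[
    [-0.05,0,0.09,0,0],
    [0,0,0,0,0],
  ],
)

```text
clock: 24.58
position: [0.544, -0.011, 0.0509]
orientation: [-1.526, 0.444, -0.443]
ft_force: [-4.5, -4.6, 4.1]
finger_gap: 0.0125
```

drive_tool(
  commands=[
    [-0.05,0,0.09,0,0],
    [0,0,0,0,0],
  ],
)

```text
clock: 24.75
position: [0.544, -0.011, 0.0509]
orientation: [-1.527, 0.444, -0.444]
ft_force: [-4.8, -6.7, 2.0]
finger_gap: 0.0127
```

drive_tool(
  commands=[
    [-0.05,0,0.09,0,0],
    [0,0,0,0,0],
  ],
)

```text
clock: 24.92
position: [0.5441, -0.0109, 0.0509]
orientation: [-1.528, 0.445, -0.444]
ft_force: [-5.3, -9.8, 3.3]
finger_gap: 0.0125
```

The stop came up firm at y = -0.011 (predicted -0.0105), with the push force rising to about 10 N. That means both ends are touching. Now I'll tighten clockwise.

drive_tool(
  commands=[
    [0,0,0,0,0],
    [0,0,0,0,0],
    [0,0,0,0.11,0],
    [0,0,0,0.11,0],
    [0,0,0,0.11,0],
    [0,0,0,0.11,0],
    [0,0,0,0.11,0],
    [0,0,0,0.11,0],
    [0,0,0,0.11,0],
    [0,0,0,0.11,0],
    [0,0,0,0.11,0],
    [0,0,0,0.04,0],
    [0,0,0,0,0],
    [0,0,0,0,0],
  ],
)

```text
clock: 26.08
position: [0.5454, -0.0102, 0.051]
orientation: [-1.197, 1.226, -1.231]
ft_force: [-0.0, -8.0, -1.9]
finger_gap: 0.0126
```

```bash
python3 - <<'E'
from h import *
s=st();print(s['moment'],np.arctan2(-1,0))
E
```

```text
t 26.0833 pos [ 0.5454 -0.0102  0.051 ] gap 0.012635237527316752 F [-0.  -8.  -1.9] 
R [[-0.026, 0.002, 1.0], [-1.0, -0.003, -0.026], [0.003, -1.0, 0.002]] j [-0.59  0.29  0.61  1.92 -0.19  0.99  0.08]
[-1.83424197 -0.10766192  0.03733418] -1.5707963267948966
```

drive_tool(
  commands=[
    [0,0,0,0.04,0],
    [0,0,0,0.04,0],
    [0,0,0,0,0],
    [0,0,0,0,0],
  ],
)

```text
clock: 26.42
position: [0.5455, -0.0102, 0.0511]
orientation: [-1.159, 1.283, -1.289]
ft_force: [1.2, -7.9, -1.5]
finger_gap: 0.0129
```

```bash
python3 - <<'E'
from h import *
s=st();print(s['moment'])
E
```

```text
t 26.4167 pos [ 0.5455 -0.0102  0.0511] gap 0.012894718082475708 F [ 1.2 -7.9 -1.5] 
R [[-0.104, 0.002, 0.995], [-0.995, -0.003, -0.104], [0.003, -1.0, 0.002]] j [-0.6   0.29  0.63  1.92 -0.2   0.99  0.01]
[-1.89968566 -0.00764413  0.99470645]
```

Moment rose from 0.04 to 0.99 N m at the stop, so the knob is fully tight. I'll release and rise.

drive_tool(
  commands=[
    [0,0,0,-0.04,0],
    [0,0,0,0,1],
    [0,0,0,0,1],
    [0,0,0,0,1],
    [0,0,0,0,1],
    [0,0,0,0,1],
    [0,0,0,0,1],
    [0,-1,0,0,1],
    [0,-2,0,0,1],
    [0,-2,0,0,1],
    [0,-2,0,0,1],
    [0,-2,0,0,1],
    [0,-2,0,0,1],
    [0,-2,0,0,1],
    [0,-2,0,0,1],
    [0,0,0,0,1],
    [0,0,0,0,1],
  ],
)

```text
clock: 27.83
position: [0.5454, -0.008, 0.2026]
orientation: [-1.176, 1.255, -1.257]
ft_force: [-0.4, -0.3, 0.3]
finger_gap: 0.0865
```

```bash
python3 - <<'E'
from h import *
s=st();p=np.array(s['position']);rv=s['orientation'];save('wrist','w8.png',s=1.4);save('top','t8.png',crop=(220,158,345,233),s=6)
E
```

```text
t 27.8333 pos [ 0.5454 -0.008   0.2026] gap 0.08652558581183357 F [-0.4 -0.3  0.3] 
R [[-0.064, 0.003, 0.998], [-0.998, 0.001, -0.064], [-0.001, -1.0, 0.003]] j [-0.66  0.12  0.65  1.75 -0.08  1.29 -0.05]
```

No more pictures, so I'll check by numbers: the bar's direction by dark-pixel fit, and grey profiles along the bed's centre line for gaps.

```bash
python3 - <<'E'
from h import *
s=ctrl.get_state();p=np.array(s['position']);rv=s['orientation']
g=cv2.imread('pics/raw_w8.png',0)
def line(x,z,y0,y1,n):
    return [int(g[int(round(v)),int(round(u))]) for u,v in (wproj([x,y,z],p,rv) for y in np.linspace(y0,y1,n))]
c=wproj([.545,-.0095,.09],p,rv);print('knob px',c)
u0,v0=np.int32(c);sub=g[v0-45:v0+46,u0-25:u0+26];m=(sub<38).astype(np.uint8)
n,l,stt,cen=cv2.connectedComponentsWithStats(m);k=1+np.argmax(stt[1:,4]);print(stt[k],cen[k])
ys,xs=np.nonzero(l==k);P=[wback(x+u0-25,y+v0-45,.09,p,rv)[:2] for x,y in zip(xs,ys)]
vx,vy,x0,y0=cv2.fitLine(np.float32(P),cv2.DIST_L2,0,.01,.01).ravel();print('bar centre',x0,y0,'angle from world y',-np.arctan(vx/vy))
print('top flat z.066, y .16->0:',[(round(float(y),3),int(g[tuple(np.int32(np.round(wproj([.6205,y,.066],p,rv)))[::-1])])) for y in np.arange(.162,-.003,-.003)])
for x in(.60,.6205,.64): print('z.056 near slide',x,line(x,.066,.024,.004,21))
t=cv2.imread('pics/raw_t8.png',0)
print('top view',[(round(float(y),3),int(t[tuple(np.int32(np.round(proj('top',[.6205,y,.066])[0]))[::-1])])) for y in np.arange(.162,-.012,-.003)])
# lateral profile of the pipe at two stations -> centre line and yaw
for y in(.045,.06,.09,.105,.12): 
    r=[(x,int(g[tuple(np.int32(np.round(wproj([x,y,.043],p,rv)))[::-1])])) for x in np.arange(.590,.652,.001)]
    d=[x for x,q in r if q<105];print(y,'pipe x',min(d),max(d),np.mean([min(d),max(d)]))
E
```

```text
knob px [279.35397365 199.53939394]
[ 18  17  12  26 217] [22.85714286 27.8156682 ]
bar centre 0.5437952 0.0076174135 angle from world y -0.12772924
top flat z.066, y .16->0: [(0.162, 123), (0.159, 93), (0.156, 107), (0.153, 180), (0.15, 183), (0.147, 183), (0.144, 146), (0.141, 126), (0.138, 126), (0.135, 126), (0.132, 126), (0.129, 126), (0.126, 126), (0.123, 119), (0.12, 118), (0.117, 125), (0.114, 125), (0.111, 125), (0.108, 126), (0.105, 126), (0.102, 125), (0.099, 126), (0.096, 126), (0.093, 125), (0.09, 126), (0.087, 126), (0.084, 124), (0.081, 125), (0.078, 125), (0.075, 126), (0.072, 125), (0.069, 126), (0.066, 125), (0.063, 126), (0.06, 124), (0.057, 124), (0.054, 125), (0.051, 125), (0.048, 126), (0.045, 125), (0.042, 117), (0.039, 85), (0.036, 107), (0.033, 126), (0.03, 126), (0.027, 126), (0.024, 127), (0.021, 127), (0.018, 127), (0.015, 154), (0.012, 184), (0.009, 187), (0.006, 183), (0.003, 192), (-0.0, 192)]
z.056 near slide 0.6 [60, 60, 58, 58, 57, 60, 66, 96, 139, 165, 177, 181, 182, 182, 182, 183, 183, 181, 179, 183, 186]
z.056 near slide 0.6205 [127, 127, 127, 127
[... 477 characters left out ...]
, 110), (0.105, 109), (0.102, 109), (0.099, 109), (0.096, 110), (0.093, 111), (0.09, 111), (0.087, 114), (0.084, 63), (0.081, 65), (0.078, 67), (0.075, 67), (0.072, 68), (0.069, 22), (0.066, 47), (0.063, 65), (0.06, 67), (0.057, 66), (0.054, 66), (0.051, 35), (0.048, 44), (0.045, 50), (0.042, 52), (0.039, 53), (0.036, 53), (0.033, 57), (0.03, 58), (0.027, 57), (0.024, 58), (0.021, 60), (0.018, 61), (0.015, 61), (0.012, 61), (0.009, 62), (0.006, 60), (0.003, 64), (-0.0, 61), (-0.003, 64), (-0.006, 63), (-0.009, 61), (-0.012, 61)]
0.045 pipe x 0.602 0.614 0.608
0.06 pipe x 0.602 0.613 0.6074999999999999
0.09 pipe x 0.603 0.615 0.609
0.105 pipe x 0.603 0.614 0.6085
0.12 pipe x 0.603 0.615 0.609
```

Both nut ends meet the stop faces with no dark gap; the nut-to-nut run is 0.1445 to 0.0148, about 130 mm. The bar fit caught only half the bar (a fragment 12×26 px), so I'll redo that check.

```bash
python3 - <<'E'
from h import *
s=ctrl.get_state();p=np.array(s['position']);rv=s['orientation']
g=cv2.imread('pics/raw_w8.png',0)
for y in np.arange(.024,-.044,-.004):
    r=[int(g[tuple(np.int32(np.round(wproj([x,y,.09],p,rv)))[::-1])]) for x in np.arange(.530,.5625,.0015)]
    print(round(float(y),3),r)
E
```

```text
0.024 [59, 49, 39, 39, 44, 50, 52, 49, 46, 79, 75, 67, 67, 66, 62, 60, 57, 59, 54, 93, 91, 82]
0.02 [59, 59, 58, 59, 58, 59, 59, 58, 58, 62, 72, 83, 81, 82, 81, 83, 83, 83, 83, 83, 83, 84]
0.016 [59, 60, 60, 59, 59, 58, 48, 20, 11, 11, 13, 12, 11, 18, 65, 86, 87, 87, 87, 88, 87, 86]
0.012 [58, 58, 59, 58, 59, 51, 39, 22, 26, 27, 30, 31, 33, 34, 46, 81, 86, 87, 87, 87, 87, 87]
0.008 [59, 59, 59, 58, 59, 54, 31, 25, 30, 33, 36, 38, 40, 35, 64, 80, 86, 86, 86, 87, 87, 88]
0.004 [58, 58, 57, 61, 81, 89, 55, 27, 28, 34, 34, 38, 38, 40, 98, 117, 99, 88, 87, 87, 87, 88]
0.0 [57, 58, 83, 98, 127, 109, 74, 27, 29, 31, 36, 37, 38, 77, 129, 174, 172, 140, 93, 86, 87, 85]
-0.004 [59, 78, 104, 130, 130, 111, 44, 27, 29, 34, 39, 39, 41, 70, 120, 172, 176, 171, 124, 96, 87, 87]
-0.008 [58, 68, 88, 125, 127, 116, 65, 83, 145, 165, 166, 157, 140, 87, 148, 170, 179, 174, 128, 88, 87, 88]
-0.012 [58, 58, 70, 87, 118, 106, 112, 170, 177, 179, 179, 179, 167, 144, 143, 165, 168, 120, 95, 86, 87, 86]
-0.016 [77, 63, 57, 59, 60, 54, 39, 100, 149, 156, 154, 146, 98, 62, 85, 95, 89, 86, 86, 87, 86, 85]
-0.02 [85, 82, 81, 80, 70, 59, 25, 25, 30, 33, 37, 39, 38, 43, 62, 85, 87, 87, 88, 88, 88, 87]
-0.024 [86, 85, 87, 87, 83, 73, 33, 29, 30, 34, 36, 39, 37, 43, 80, 86, 88, 88, 87, 88, 87, 88]
-0.028 [177, 177, 177, 177, 174, 131, 82, 28, 30, 33, 39, 39, 42, 74, 160, 175, 181, 159, 158, 158, 156, 119]
-0.032 [176, 167, 166, 165, 153, 129, 40, 27, 31, 32, 37, 36, 44, 125, 164, 189, 190, 191, 190, 187, 183, 139]
-0.036 [185, 186, 185, 185, 184, 177, 147, 136, 137, 139, 138, 143, 150, 175, 184, 189, 190, 190, 189, 187, 171, 145]
-0.04 [172, 167, 164, 181, 183, 186, 186, 187, 189, 188, 186, 188, 187, 186, 188, 188, 189, 190, 188, 187, 174, 151]
```

The full bar spans y -0.035 to 0.017 with constant edges (x 0.540 to 0.550). It is parallel to the gauge within about 0.03 rad, so the knob is tight. I'll hand in.

```bash
python3 -c "
from workcell import ctrl
print(ctrl.hand_in())"
```

```text
the job is handed in; nothing more can be done
None
```

The gauge is set to the long union and the job is handed in, at about 28 s of the 64 s allowed. I gripped and loosened the knob by about 1 rad and drew the stop back about 72 mm. I then laid the left-hand grey union on the bed and pushed the stop up until it was firm (about 10 N). Last, I tightened the knob until it hit its end stop and let go.

**Last checks:**
- **Union:** it lies along the bed and meets both stop faces with no visible gap. The wrist camera measured about 130 mm between the faces.
- **Knob:** the bar is parallel to the gauge within about 0.03 rad. The moment rose from 0.04 to 0.99 N m when I pressed it further, so it is at the end of its travel.
- **Other pieces:** no unexpected contact force was seen and I kept clear of them, but I did not measure them again at the end.

**What disagreed or failed:**
- **Fingertip offset:** the fingertips are about 21 mm behind the reported TCP, not 19 mm ahead as the text says. My first grip on the knob therefore closed above the bar on nothing. I measured the offset in the pictures and worked about 40 mm lower after that.
- **Final pictures:** I had used all 12 picture views, so the last checks are from pixel values only.
- **Fits that did not work:** the first bar fit caught only half the bar, so I redid it. The pipe's centre-line check was unreliable because shading hid one side, and the top view was partly blocked by the arm. For the union's sideways position I rely on the wrist view just before I set it down (about 1 mm off the centre line).

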